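Mate the lid hinge on the jig and hold it for the pin

TASK

On the hinge jig, turn the knob clockwise until the carriage's pointer stands on the mark, which brings the lower hinge leaf into line with the waiting pin. Then take the loose leaf that has a single knuckle (not the one with two) out of its rest, set its knuckle upright between the two knuckles of the lower leaf so that the holes line up for the pin, and finish while still holding it there in the gripper: nothing else holds it up. Keep the pointer on the mark and leave the other things where they are.

Things in the scene. Friction and masses are not known exactly. Their poses are not given: they have to be found in the camera images.
- knob (a joint): Knob of the jig, vertical axis, black, with a bar-shaped grip; angle in rad, grows clockwise seen from above, from 0 to 3.2. It drives the carriage by 10 mm per rad and stays where it is left (about 0.1 N m to turn).
- knob_grip (a point): Point on the knob's axis at the height to grip the bar. The point turns with the knob: its x axis lies along the bar (42 mm long, 14 mm thick, top 56 mm above the bench, the point 49 mm above the bench; the round skirt under the bar, 44 mm across, reaches up to 26 mm); z up. Pinch the bar across, along the point's y.
- carriage (a joint): Travel of the jig's carriage (wooden jamb block with the lower leaf) along the jig's +x, in m, 0 to 0.032 = 0.010 x knob angle. The pointer is on the mark at 0.024; starts are below that.
- pointer_tip (a point): Tip of the dark pointer on the carriage, 41 mm above the bench, pointing along the jig's +y at the mark; moves with the carriage along x. Axes as the jig.
- mark (a point): End of the black line, 3 mm wide, on the white plate of the fixed pin guide, 41 mm above the bench. Axes as the jig. The pointer is on the mark when pointer_tip has the same x as the mark in the jig's frame (7 mm short of it along y).
- jig: Hinge jig, fixed to the bench: aluminium base 150 x 260 x 12 mm; origin at the bench under its middle (the base reaches from y = -160 to +100 mm). Along its y: knob at y = -118 mm, carriage round y = 0, pin guide at y = 61 to 95 mm (110 mm wide in x, 40 mm high) with a holder up to 90 mm high and a hinge pin of 6 mm diameter lying along y 75 mm above the bench, its tip at y = 48 mm. The hinge axis is along y; the carriage slides along x, +x away from the robot.
- hinge_bore (a point): Middle of the lower leaf's hole axis, midway between its two knuckles, 75 mm above the bench; axes as the jig, hole along y. Moves with the carriage. The knuckles have 20 mm outside and 10 mm hole diameter, each is 20 mm long, with a gap of 30 mm between them (y = -15 to +15 mm), open above, before and behind; the floor of the gap lies 55 mm above the bench, 10 mm under a matched knuckle.
- leaf_bore (a point): Middle of the loose leaf's single-knuckle hole; hole along y. It is the origin of leaf, same axes.
- leaf: Loose steel leaf, 200 g, standing upright in a rest: one knuckle, 20 mm outside diameter, 10 mm hole, 25 mm long (y = -12.5 to 12.5 mm), centred on the origin; above it a plate 8 mm thick (x), 76 mm wide (y), from 22 to 92 mm above the origin, joined to the knuckle by a neck 25 mm wide. Looks the same after a half turn about z. Origin at the middle of the hole, 20 mm above the bench in the rest, so its top is 112 mm above the bench. Pinch the plate across x near its top.
- twin_leaf: The other loose leaf: same plate, but with two knuckles 12 mm long, 16 mm apart. Leave it alone. Origin on its hole axis.
- rest_a: Fixed plywood rest 60 x 110 mm, 58 mm high, that holds the single-knuckle leaf upright: plate in a slot 9.5 mm wide and 16 mm deep, knuckle in a pocket below. Lift the leaf at least 50 mm straight up to clear it. Origin at the bench.
- rest_b: Same rest, holding the two-knuckle leaf. The two rests swap places from run to run.
- spool: Bystander: grey thread spool 48 mm across, 50 mm tall, upright on the bench. Leave it alone.
- spool_b: Bystander: white thread spool 48 mm across, 50 mm tall, upright on the bench. Leave it alone.
- jar: Bystander: amber jar 48 mm across, 60 mm tall. Leave it alone.
- sinker_a: Bystander: bell-shaped lead weight 34 mm across, 34 mm tall. Leave it alone.
- sinker_b: Bystander: another bell-shaped lead weight of the same size. Leave it alone.
- driver: Bystander: screwdriver 180 mm long, lying near the jig on the robot's side. Leave it alone.
There are look-alikes about, which are no part of the job. What is shaped like the leaf but orange is not meant.

How it is judged:
On the way, in this order (a step that is already met when the one before it is completed fails the run):
1. the pointer is on the mark (x of pointer_tip in the frame of mark between -0.0025 and 0.0025 m), for 0.2 s.
2. the single-knuckle leaf is lifted out of its rest (height (world z) of leaf_bore above 0.066 m and contact force between the fingers and leaf above 1 N), for 0.1 s.
At the end, for the whole second after the job is handed in: Gripper still holding the single-knuckle leaf, at rest, upright within 0.1 rad: its hole within 3 mm across and in height, 4 mm along, and 0.1 rad of the lower leaf's (nothing is under it: let go, it drops 10 mm). Pointer within 3 mm of the mark (x of pointer_tip in the frame of mark between -0.003 and 0.003 m and x of leaf_bore in the frame of hinge_bore between -0.003 and 0.003 m and y of leaf_bore in the frame of hinge_bore between -0.004 and 0.004 m and z of leaf_bore in the frame of hinge_bore between -0.003 and 0.003 m and angle between the y axis of leaf and the y axis of hinge_bore, either way round below 0.1 rad and angle between leaf's own z axis and vertical below 0.1 rad and contact force between the fingers and leaf above 1 N and linear speed of leaf below 0.02 m/s); the arm keeps its last pose, push and grip.
It fails at once if another thing is knocked aside (moved over 25 mm) (distance of any of twin_leaf, spool, spool_b, jar, sinker_a, sinker_b, driver from where it was at the start of the episode above 0.025 m).
It also fails if it takes over 67 s, if anything falls off the work surface, if the arm or the gripper's body presses on something with over 40 N, if the wrist force passes 120 N, or if a joint passes its speed limit or range.

ROBOT

A 7-joint arm with a two-finger parallel gripper is mounted at the origin on the work surface. World frame = base frame: x ahead of the robot, y to its left, z up, the work surface at z = 0. Lengths are in m, angles in rad, forces in N, time in s.
With the tool pointing down it reaches from about 0.4 to 0.875 m from the base axis. Payload 19.3 kg.
Tool frame: the origin (TCP) lies between the finger pads; the fingertips stand 17 mm ahead of it and the grasp point (between the pads) lies 2 mm behind it (bot.finger_overhang is the distance from the TCP to the fingertips, in m); z points along the fingers, y is the line along which they close (so a half turn about z gives the same grasp; the last joint's range is limited). The gripper opens to 85 mm and grips with 20 to 120 N. Pads are 22 mm wide; open, the fingers measure 114 mm over their backs; the gripper's body (76 mm by 85 mm) begins 54 mm behind the grasp point. The pads swing forward as they close: fully open they stand 13 mm farther back than shut.
Start: joints at [1.131, 0.521, -0.036, 1.599, 0.021, 1.021, -0.113], TCP at [0.226, -0.583, 0.248] pointing down, gripper open.
Joint ranges: [-2.91, 2.91], [-0.3, 2.13], [-1.5, 1.42], [0.17, 2.43], [-1.26, 4.41], [0.16, 1.93], [-2.52, 2.52]. Speed limits (rad/s): [1.89, 1.89, 2.39, 2.39, 3.01, 3.01, 3.01].

INTERFACE

Orientations are given as [roll, pitch, yaw] about the fixed x, y, z axes, in that order (R = Rz(yaw) Ry(pitch) Rx(roll)).
In Python, from workcell import observe, grab_frame, bot gives the robot as it stands.
- The arm moves only by the shell command python3 -m crank 'ROWS' [FORCE]. ROWS is a JSON object of lists of equal length, an entry for each row: "linear": the shift along the world's x, y, z each as a share of 0.25 m, from -1 to 1, a list of three; "delta_rot": the turn, a rotation vector about the world's x, y, z each as a share of 30 degrees, from -1 to 1, a list of three; "fingers": the opening, from -1 (shut) to 1 (fully open). In form: {"linear": [[dx, dy, dz], ...], "delta_rot": [[rx, ry, rz], ...], "fingers": [fingers, ...]}. A call has 1 to 5 rows; each row is the pose to reach, as a shift and turn from the pose commanded when the call began; what a row does not reach only later rows make up. A row lasts 1/10 s, in which the tool goes at most 50 mm and 8.59 degrees, less where a joint would pass 70% of its speed; a pose out of reach is approached as far as the arm can. A call with a number of a shift or a turn outside -1 to 1 is refused whole. A call with a gripper value outside its range is refused whole. The fingers move at their own pace and stop on an object; FORCE is the grip in N (left out, the last holds). Time passes only in rows, so rows that repeat a pose let the fingers close. It gives the time, the measured TCP pose, the force, the opening and the grip force at its end, in the units of the state.
- observe(): the state, without advancing time (a new reading comes with each control period).
- grab_frame(name): name is "side" or "top"; returns a dict with "image" (400x640x3 uint8, red, green, blue), "mtx" (3x3 intrinsics, pixels), "xyz" and "orientation" of the camera in the world. Camera axes: x right, y down, z forward; pixel columns grow to the right and rows downward; lengths in m; the calibration is good to about 2 mm. A picture is of the moment at which its call begins. There is no depth.
- bot.job_done(): hands the job in; it is judged then, once.
The state is a dict: "clock": time; "qpos": joint angles; "qd": joint speeds; "joint_efforts": joint torques, N m; "position": TCP position; "tool_rot": TCP orientation; "force": force on the tool from outside, world axes, zero at the start; "moment": the same for the moment, N m; "grip_width": finger opening in m; "finger_force": force on a finger pad.
Only numpy, scipy, OpenCV 4.12 (cv2) and the standard library are available. Lean on these libraries where they do the work, as an engineer would, in place of code of your own. Each camera call takes 0.05 s, during which the arm holds its last target. There are 200 camera calls.

## Working session

There is one attempt and no reset: what is moved stays moved. The work goes in short steps, Python scripts to look and compute and a shell command to move; the robot and the scene stay as the last step left them, time stands still between calls to the robot, and variables do not carry over. Pictures are saved under pics/ and viewed, at most 10 in all, crops included, and the job is handed in when it is done.

```bash
mkdir -p pics
python3 - <<'E'
from workcell import observe, grab_frame, bot
import cv2
for n in ("side","top"):
    f=grab_frame(n); cv2.imwrite(f"pics/{n}0.png",f["image"][:,:,::-1]); print(n,f["mtx"].tolist(),f["xyz"],f["orientation"])
s=observe(); print({k:s[k] for k in("clock","position","tool_rot","grip_width","force")})
E
```

```text
side [[467.58805139255423, 0.0, 309.2743538140058], [0.0, 467.58805139255423, 199.74307375441612], [0.0, 0.0, 1.0]] [0.25417383 0.73022839 0.83396206] [-2.32725403  0.01287809 -2.87906454]
top [[409.9278854710988, 0.0, 320.4235967737356], [0.0, 409.9278854710988, 209.7669055553697], [0.0, 0.0, 1.0]] [ 0.36648713 -0.03517525  0.99553801] [-3.03523707 -0.02487064 -1.56605218]
{'clock': 0.1, 'position': array([ 0.22573265, -0.58250523,  0.24778956]), 'tool_rot': array([-3.14057343e+00,  1.15418253e-04,  3.69788266e-01]), 'grip_width': 0.08552378742593351, 'force': array([-0.70069355, -0.02782842,  0.10347003])}
```

View pics/side0.png

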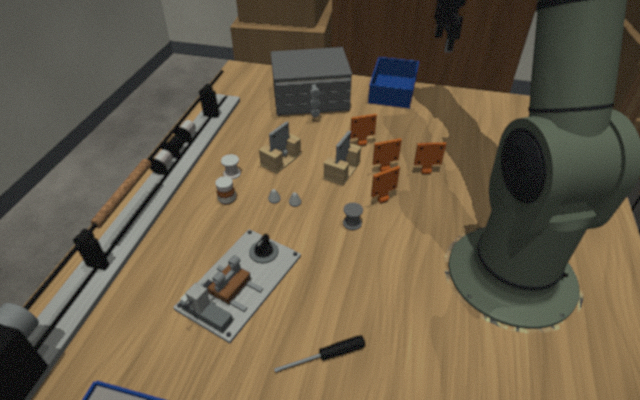

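View pics/top0.png

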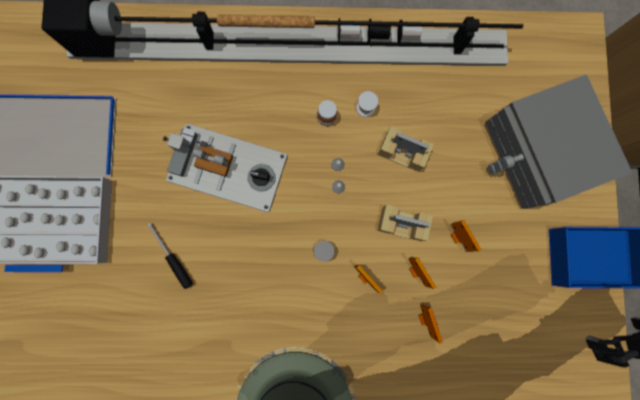

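Candidates: grey plates in rests at top (407,147) / side (280,135), and top (407,221) / side (344,150). The orange look-alikes at top (465,235), (421,271), (368,277) and (430,322) are not meant. I need crops to tell single from twin knuckle and to see the jig.

Run:
```python
import cv2,numpy as np
s=cv2.imread("pics/side0.png");t=cv2.imread("pics/top0.png")
z=lambda im,x,y,w,h:cv2.resize(im[y:y+h,x:x+w],(400,300),interpolation=cv2.INTER_CUBIC)
cv2.imwrite("pics/c1.png",np.vstack([np.hstack([z(s,250,110,120,90),z(t,360,120,100,75)]),np.hstack([z(s,170,225,140,105),z(t,160,120,136,102)])]))
cv2.imwrite("pics/c2.png",np.vstack([np.hstack([z(s,255,115,52,39+20),z(s,317,125,52,59)]),np.hstack([z(t,375,122,64,48),z(t,375,197,64,48)])]))
```

```text
(no output)
```

View pics/c1.png

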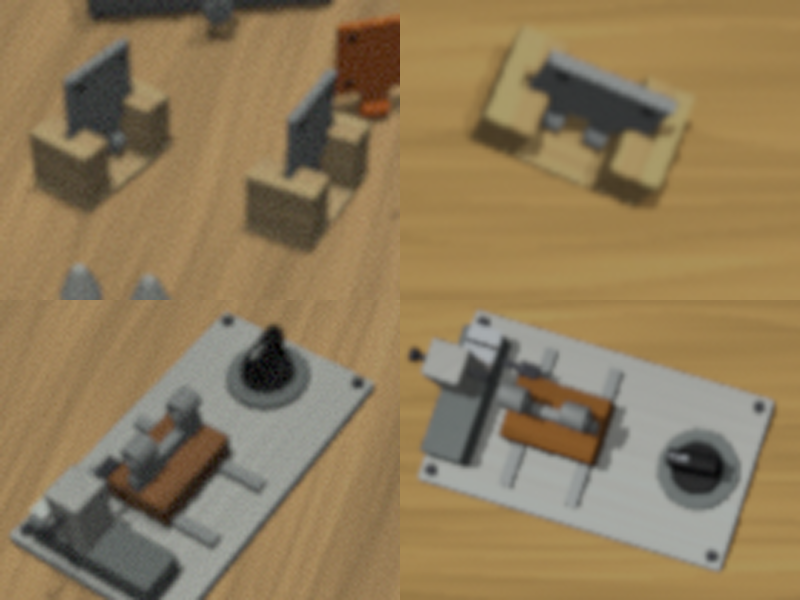

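View pics/c2.png

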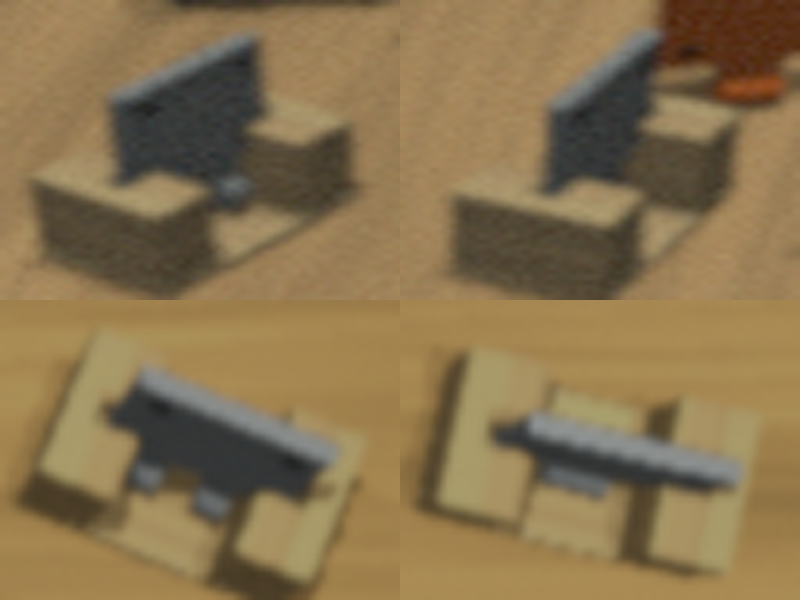

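The single-knuckle leaf is the near one: plate at top (407,221) / side (344,150), with one knuckle stub visible at crop (575,480). The far one, top (407,147), shows two stubs. I read the jig base corners from the crop and will fit the poses from both views.

```bash
cat > h.py <<'E'
import numpy as np,cv2
from scipy.spatial.transform import Rotation as R
from scipy.optimize import least_squares
from workcell import observe, grab_frame
def cam(n,k=1):
    fs=[grab_frame(n) for _ in range(k)]; f=fs[0]
    f["image"]=np.mean([g["image"] for g in fs],0).astype(np.uint8)[:,:,::-1].copy(); return f
def proj(f,p):
    q=(np.atleast_2d(p)-f["xyz"])@R.from_euler("xyz",f["orientation"]).as_matrix()
    u=q@f["mtx"].T; return u[:,:2]/u[:,2:]
def ray(f,uv):
    d=np.linalg.solve(f["mtx"],np.r_[uv,1.]); return R.from_euler("xyz",f["orientation"]).as_matrix()@d
def onz(f,uv,z):
    d=ray(f,uv); return f["xyz"]+d*(z-f["xyz"][2])/d[2]
def tri(fs,uvs):
    r=least_squares(lambda p:np.concatenate([proj(f,p)[0]-u for f,u in zip(fs,uvs)]),[.5,0,.05]); return r.x,np.abs(r.fun).max()
def jig2w(j,p): # j=x,y,yaw
    p=np.atleast_2d(p); c,s=np.cos(j[2]),np.sin(j[2])
    return np.c_[j[0]+c*p[:,0]-s*p[:,1],j[1]+s*p[:,0]+c*p[:,1],p[:,2]]
def rect(f,j,x0,x1,y0,y1,z,s=4): # image: columns=jig -y (left=+y), rows up=+x ; s px per mm
    c=jig2w(j,[[x1,y1,z],[x1,y0,z],[x0,y0,z],[x0,y1,z]])
    W,H=int((y1-y0)*1000*s),int((x1-x0)*1000*s)
    M=cv2.getPerspectiveTransform(proj(f,c).astype(np.float32),np.float32([[0,0],[W,0],[W,H],[0,H]]))
    return cv2.warpPerspective(f["image"],M,(W,H),flags=cv2.INTER_CUBIC)
E
python3 - <<'E'
from h import *
import json
t=cam("top",4);s=cam("side",4)
P=np.array([[.075,.1,.012],[.075,-.16,.012],[-.075,-.16,.012],[-.075,.1,.012]])
T=np.array([[185.5,123.4],[287.5,155],[269.5,211.8],[166.1,180.5]]);S=np.array([[173.5,308.3],[248.8,229.6],[300.9,254.8],[229,334]])
for a,b in((1,0),(0,1),(1,1)):
    r=least_squares(lambda j:np.r_[a*(proj(t,jig2w(j,P))-T).ravel(),b*(proj(s,jig2w(j,P))-S).ravel()],[.55,.2,-.3]); print(r.x,np.round(r.fun,1))
j=r.x; json.dump(list(j),open("jig.json","w"))
for nm,a,b in(("+y end",(395.8,216.2),(337.2,145.6)),("-y end",(429.4,225),(349.5,132.5))):
    print(nm,tri([t,s],[a,b]),onz(t,a,.112),onz(s,b,.112))
print("knob top",onz(t,(261,177.1),.05), "pred",jig2w(j,[0,-.118,.05]))
for nm,uv in(("bar pix -", (251,171)),):pass
# views: mark/pointer plane z=.041 ; knuckle top plane .085 ; knob bar plane .056
a=rect(t,j,-.05,.05,-.03,.07,.041); b=rect(s,j,-.05,.05,-.03,.07,.041)
c=rect(t,j,-.04,.04,-.158,-.078,.056,5); d=rect(s,j,-.04,.04,-.158,-.078,.056,5)
z=lambda i:cv2.resize(i,(300,300))
e=rect(t,j,-.05,.05,-.05,.05,.075); g=rect(s,j,-.05,.05,-.05,.05,.075)
o=np.vstack([np.hstack([z(a),z(e)]),np.hstack([z(b),z(g)])]); cv2.imwrite("pics/r1.png",o)
cv2.imwrite("pics/r2.png",np.hstack([c,d]))
E
```

```text
[ 0.58187728  0.19641768 -0.28944995] [ 0.6 -0.2  0.1 -1.  -0.5  0.6 -0.3  0.5 -0.  -0.  -0.  -0.  -0.  -0.
  0.   0. ]
[ 0.58116516  0.19658124 -0.29259587] [ 0.   0.   0.  -0.  -0.   0.  -0.   0.  -0.7 -2.7 -0.  -2.2  0.2 -2.7
  0.4  5.7]
[ 0.58151119  0.19645031 -0.29088849] [ 0.7 -0.1  0.1 -0.7 -0.6  0.8 -0.3  0.6 -0.8 -2.7 -0.2 -2.3  0.  -2.9
  0.4  5.6]
+y end (array([ 0.44703232, -0.22129977,  0.11011945]), np.float64(0.6674804670383878)) [ 0.44808889 -0.22073527  0.112     ] [ 0.44480981 -0.21895292  0.112     ]
-y end (array([ 0.42929871, -0.29684131,  0.10214613]), np.float64(0.4446522875865071)) [ 0.42939206 -0.29385756  0.112     ] [ 0.42576472 -0.28312529  0.112     ]
knob top [0.54315216 0.08075014 0.05      ] pred [[0.54766838 0.08340755 0.05      ]]
```

View pics/r1.png

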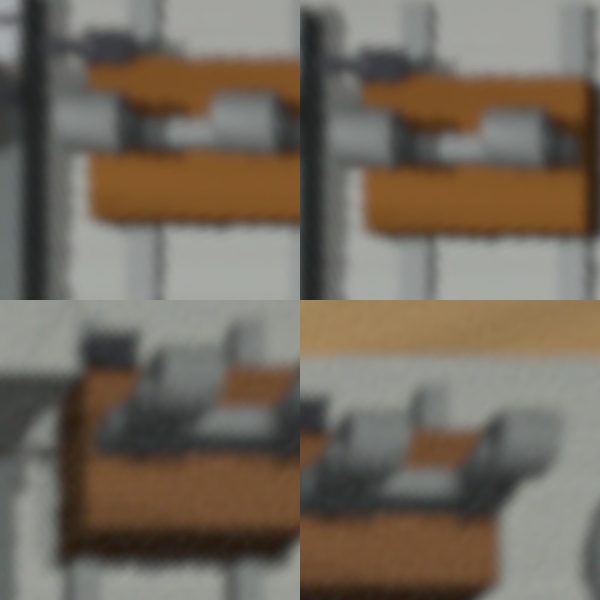

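View pics/r2.png

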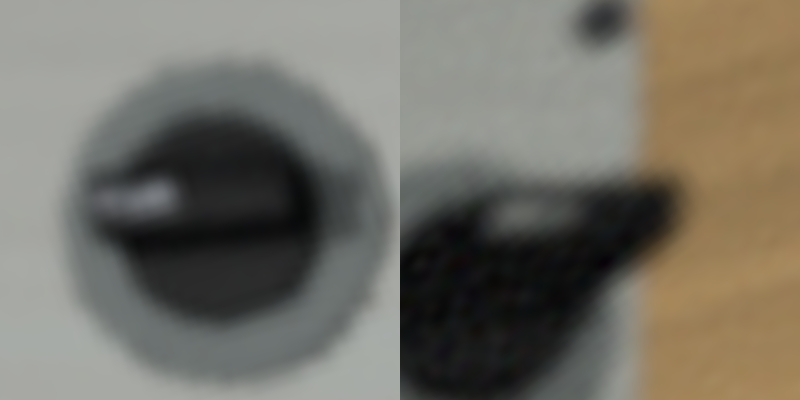

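Run:
```python
from h import *
import json
t=cam("top",4);s=cam("side",4)
P=np.array([[.075,.1,.012],[.075,-.16,.012],[-.075,-.16,.012],[-.075,.1,.012]])
T=np.array([[185.5,123.4],[287.5,155],[269.5,211.8],[166.1,180.5]]);S=np.array([[173.5,308.3],[248.8,229.6],[300.9,254.8]])
r=least_squares(lambda j:np.r_[(proj(t,jig2w(j,P))-T).ravel(),(proj(s,jig2w(j,P[:3]))-S).ravel()],[.55,.2,-.3]); print(r.x,np.round(r.fun,1))
j=r.x; json.dump(list(j),open("jig.json","w"))
L=[.4385,-.2575,-.25]
# guide: y 0.02..0.10, x 0.01..0.07 at 5px/mm => 400x300 ; leaf: y -.05...05,x +-.0375 4px/mm
o=np.vstack([np.hstack([rect(f,j,.01,.07,.02,.10,.041,5) for f in(t,s)]),np.hstack([rect(f,L,-.0375,.0375,-.05,.05,.112,4) for f in(t,s)])])
cv2.imwrite("pics/r3.png",o)
```

```text
[ 0.58056365  0.19869011 -0.28972369] [-0.3  0.3 -0.8 -0.4 -1.5  1.2 -1.2  1.  -0.9 -1.6 -0.3 -1.6  0.1 -2.1]
```

View pics/r3.png

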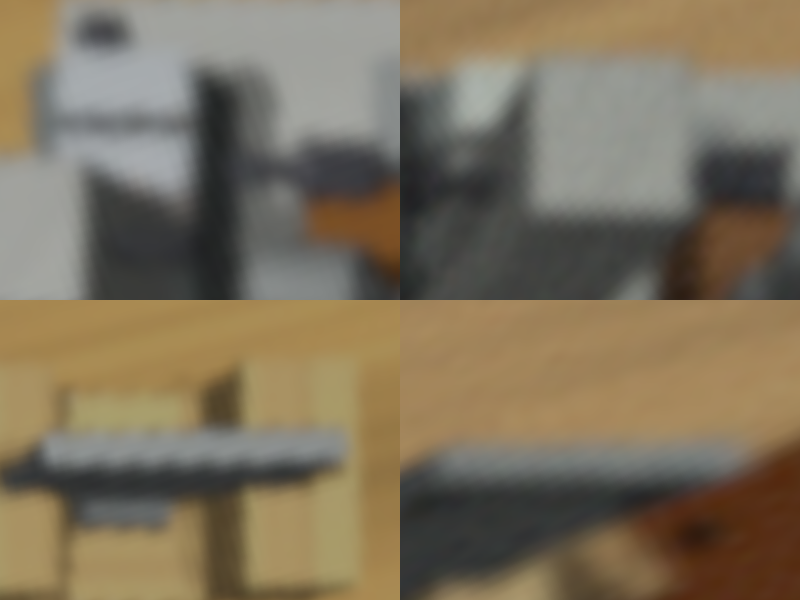

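Top view: the mark line is at crop row 125 and the pointer at row 172 (5 px/mm, both at 41 mm height), so the carriage is 9.4 mm short and the knob needs about 0.94 rad clockwise. Leaf top face: 76 mm long and 8 mm thick, agreeing in both views at z≈0.112. Its centre is ≈(0.438, -0.255), yaw -0.25. Knob is at ≈(0.548, 0.083), bar yaw ≈1.34. I'm moving over the knob.

```bash
python3 -m crank '{"linear":[[0.44,0.9,0],[0.44,0.9,0],[0.44,0.9,0],[0.44,0.9,0],[0.44,0.9,0]],"delta_rot":[[0,0,0.7],[0,0,0.7],[0,0,0.7],[0,0,0.7],[0,0,0.7]],"fingers":[1,1,1,1,1]}' 40
python3 -m crank '{"linear":[[0.44,0.9,0],[0.44,0.9,0],[0.44,0.9,0],[0.44,0.9,0],[0.44,0.9,0]],"delta_rot":[[0,0,0.7],[0,0,0.7],[0,0,0.7],[0,0,0.7],[0,0,0.7]],"fingers":[1,1,1,1,1]}'
```

```text
clock: 1.4
position: [0.3361, -0.3564, 0.2485]
tool_rot: [3.141, 0.0, 0.736]
force: [2.3, -0.5, 0.2]
grip_width: 0.0853
finger_force: 0.0
clock: 1.9
position: [0.446, -0.1318, 0.2486]
tool_rot: [3.141, -0.0, 1.103]
force: [1.1, -1.2, -0.0]
grip_width: 0.0854
finger_force: 0.0
```

```bash
python3 -m crank '{"linear":[[0.41,0.86,0],[0.41,0.86,0],[0.41,0.86,0],[0.41,0.86,0],[0.41,0.86,0]],"delta_rot":[[0,0,0.45],[0,0,0.45],[0,0,0.45],[0,0,0.45],[0,0,0.45]],"fingers":[1,1,1,1,1]}'
python3 -m crank '{"linear":[[0,0,-0.2],[0,0,-0.4],[0,0,-0.4],[0,0,-0.4]],"delta_rot":[[0,0,0],[0,0,0],[0,0,0],[0,0,0]],"fingers":[0.2,0.2,0.2,0.2]}'
python3 - <<'E'
from h import *
import json
s0=observe();print(s0["position"],s0["tool_rot"],s0["qpos"].round(2),s0["grip_width"])
t=cam("top",2);s=cam("side",2)
j=json.load(open("jig.json"))
o=np.hstack([cv2.resize(f["image"][y:y+75,x:x+100],(400,300),interpolation=cv2.INTER_CUBIC) for f,x,y in((t,210,140),(s,215,195))])
cv2.imwrite("pics/k1.png",o)
E
```

```text
clock: 2.4
position: [0.5488, 0.0845, 0.2484]
tool_rot: [3.141, -0.001, 1.34]
force: [0.7, -0.3, -0.2]
grip_width: 0.0853
finger_force: 0.0
clock: 2.8
position: [0.5481, 0.0816, 0.1491]
tool_rot: [-3.141, 0.0, 1.338]
force: [-0.3, -0.2, 0.9]
grip_width: 0.0507
finger_force: 0.0
[0.54807128 0.08156935 0.14911999] [-3.14072140e+00  1.33966920e-04  1.33848333e+00] [ 0.07  0.57 -0.45  1.86  0.34  0.79 -0.79] 0.0507494155534326
```

View pics/k1.png

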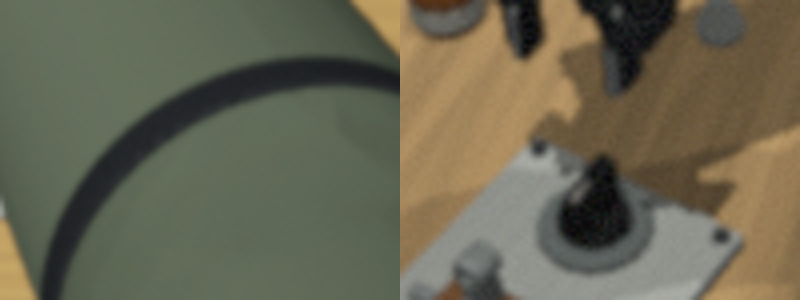

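```bash
python3 - <<'E'
from h import *
s=cam("side")
print("tips pred",proj(s,[.548,.0816,.132]),"seen 258.2,210; bar top seen on z=.056:",onz(s,(265,236.2),.056),"base corners",)
E
python3 -m crank '{"linear":[[0,0,-0.2],[0,0,-0.36],[0,0,-0.408],[0,0,-0.408],[0,0,-0.408]],"delta_rot":[[0,0,0],[0,0,0],[0,0,0],[0,0,0],[0,0,0]],"fingers":[0.2,0.2,0.2,0.2,0.2]}'
```

```text
tips pred [[259.22385014 213.52245529]] seen 258.2,210; bar top seen on z=.056: [0.543148   0.07618451 0.056     ] base corners
clock: 3.55
position: [0.549, 0.0817, 0.0481]
tool_rot: [3.14, -0.001, 1.338]
force: [0.8, 0.4, -0.9]
grip_width: 0.0512
finger_force: 0.0
```

```bash
python3 -m crank '{"linear":[[0,0,0],[0,0,0],[0,0,0],[0,0,0]],"delta_rot":[[0,0,0],[0,0,0],[0,0,0],[0,0,0]],"fingers":[-1,-1,-1,-1]}' 60
python3 - <<'E'
from h import *
s=observe();print(s["force"],s["moment"],s["position"],s["tool_rot"],s["grip_width"])
E
```

```text
clock: 3.95
position: [0.5469, 0.0819, 0.0474]
tool_rot: [-3.14, 0.001, 1.339]
force: [-15.3, 1.9, 21.7]
grip_width: 0.0131
finger_force: 59.1
[-15.26637924   1.94391822  21.69012132] [0.19540506 3.03797663 0.06539452] [0.54688277 0.08190068 0.0474185 ] [-3.14030291e+00  6.26003336e-04  1.33904018e+00] 0.013095557774589945
```

```bash
python3 -m crank '{"linear":[[-0.008,0,0.01],[-0.008,0,0.01],[-0.008,0,0.01],[-0.008,0,0.01],[-0.008,0,0.01]],"delta_rot":[[0,0,0],[0,0,-0.25],[0,0,-0.5],[0,0,-0.75],[0,0,-0.9]],"fingers":[-1,-1,-1,-1,-1]}'
python3 - <<'E'
from h import *
s=observe();print(s["force"],s["moment"],s["position"],s["tool_rot"],s["qpos"].round(2))
E
```

```text
clock: 4.45
position: [0.5446, 0.0827, 0.0481]
tool_rot: [-3.139, 0.001, 0.863]
force: [-3.3, 8.9, -21.8]
grip_width: 0.0123
finger_force: 66.6
[ -3.29344575   8.8982117  -21.80094071] [2.05264222 0.82158803 0.16856349] [0.54460061 0.08271345 0.04812099] [-3.13895034e+00  6.91537586e-04  8.63208209e-01] [-0.08  0.71 -0.25  1.92  0.3   0.55 -1.24]
```

```bash
python3 -m crank '{"linear":[[0,0,-0.008],[0,0.004,-0.008],[0,0.004,-0.008],[0,0.004,-0.008],[0,0.004,-0.008]],"delta_rot":[[0,0,-0.25],[0,0,-0.5],[0,0,-0.75],[0,0,-0.9],[0,0,-0.9]],"fingers":[-1,-1,-1,-1,-1]}'
python3 -m crank '{"linear":[[0,0,0],[0,0,0]],"delta_rot":[[0,0,0],[0,0,0]],"fingers":[0.2,0.2]}'
python3 -m crank '{"linear":[[0,0,0.2],[0,0,0.4],[0,0,0.6],[0,0,0.8],[0,0,0.8]],"delta_rot":[[0,0,0],[0,0,0],[0,0,0],[0,0,0],[0,0,0]],"fingers":[0.5,0.5,0.5,0.5,0.5]}'
python3 -m crank '{"linear":[[-0.1,-0.2,0],[-0.2,-0.4,0],[-0.3,-0.6,0],[-0.4,-0.8,0],[-0.44,-0.96,0]],"delta_rot":[[0,0,0],[0,0,0],[0,0,0],[0,0,0],[0,0,0]],"fingers":[0.5,0.5,0.5,0.5,0.5]}'
```

```text
clock: 4.95
position: [0.5438, 0.0843, 0.0478]
tool_rot: [-3.139, 0.003, 0.395]
force: [-20.2, 8.4, 25.4]
grip_width: 0.0127
finger_force: 73.4
clock: 5.15
position: [0.5464, 0.0826, 0.0474]
tool_rot: [3.142, -0.001, 0.396]
force: [-0.0, -0.5, 0.5]
grip_width: 0.0413
finger_force: 0.0
clock: 5.65
position: [0.5486, 0.0827, 0.2534]
tool_rot: [3.14, -0.01, 0.395]
force: [1.6, 0.3, -1.6]
grip_width: 0.0638
finger_force: 0.0
clock: 6.15
position: [0.4392, -0.1455, 0.2473]
tool_rot: [3.141, -0.001, 0.396]
force: [1.5, -0.3, -0.1]
grip_width: 0.0637
finger_force: 0.0
```

Run:
```python
from h import *
import json
t=cam("top",6); j=json.load(open("jig.json")); b=dict(t); b["image"]=cv2.imread("pics/top0.png")
cv2.imwrite("pics/top1.png",t["image"])
A=[rect(f,j,-.05,.07,-.06,.10,.041,5).astype(np.float32) for f in(b,t)]
X=lambda r:.07-r/5000; C=lambda y:int((.10-y)*5000); Rw=lambda x:int((.07-x)*5000)
def cen(im,y0,y1,x0,x1,thr=None):
    p=im[Rw(x1):Rw(x0),C(y1):C(y0)].mean(2).mean(1); base=np.percentile(p,80); w=np.clip(base-p-5,0,None); return X(Rw(x1)+(w*np.arange(len(p))).sum()/w.sum())
for im in A: print("mark x",cen(im,.066,.082,.036,.054))
# pointer thin part profile y .046-.052
for im in A: print("profile",[int(v) for v in im[Rw(.06):Rw(.02):5,C(.051):C(.045)].mean(2).mean(1)])
# carriage shift by template matching
T=A[0][Rw(.04):Rw(-.02),C(.036):C(-.034)]
m=cv2.matchTemplate(A[1],T,cv2.TM_CCOEFF_NORMED);_,v,_,l=cv2.minMaxLoc(m);print("shift mm x",(Rw(.04)-l[1])/5,"y",(l[0]-C(.036))/5,v)
# orange mask centroid
for im in A:
    h=cv2.cvtColor(im.astype(np.uint8),cv2.COLOR_BGR2HSV); k=(h[...,1]>150)&(h[...,0]<20); k[:, :C(.036)]=0;k[:,C(-.034):]=0; r=np.nonzero(k)[0]; print("orange x edges",X(np.percentile(r,[1,99])))
```

```text
mark x 0.04491572672318307
mark x 0.04490523488334204
profile [158, 156, 152, 145, 136, 127, 120, 114, 110, 107, 106, 105, 105, 107, 108, 108, 108, 107, 104, 101, 94, 86, 78, 72, 69, 72, 78, 85, 92, 97, 99, 100, 99, 98, 98, 97, 96, 96, 97, 98]
profile [172, 169, 165, 158, 149, 140, 131, 125, 118, 111, 102, 92, 83, 76, 73, 76, 83, 93, 104, 111, 116, 119, 120, 120, 119, 118, 119, 118, 118, 117, 118, 121, 125, 129, 134, 138, 141, 142, 141, 138]
shift mm x 10.0 y 0.0 0.997050940990448
orange x edges [ 0.0296 -0.0206]
orange x edges [ 0.0394 -0.011 ]
```

Run:
```python
from h import *
import json
j=json.load(open("jig.json")); t=cam("top"); t["image"]=cv2.imread("pics/top1.png")
im=rect(t,j,-.05,.07,-.06,.10,.041,5).astype(np.float32).mean(2)
X=lambda r:.07-r/5000; C=lambda y:int((.10-y)*5000); Rw=lambda x:int((.07-x)*5000)
for y in np.arange(.086,.024,-.003):
    p=im[Rw(.054):Rw(.037),C(y+.0015):C(y-.0015)].mean(1); k=np.argmin(p); w=np.clip(p[k]+25-p,0,None); print(round(y,3),round(1e3*X(Rw(.054)+(w*np.arange(len(p))).sum()/w.sum()),2),int(p.min()),int(p.max()))
```

```text
0.086 45.4 134 180
0.083 44.87 136 185
0.08 45.21 130 185
0.077 45.15 132 185
0.074 45.3 128 185
0.071 45.41 128 185
0.068 45.21 134 185
0.065 45.06 125 180
0.062 45.15 102 141
0.059 44.57 59 87
0.056 44.19 44 89
0.053 44.29 60 108
0.05 45.98 72 118
0.047 46.01 73 137
0.044 45.72 78 164
0.041 45.39 81 165
0.038 44.6 80 159
0.035 43.43 71 159
0.032 43.74 69 158
0.029 43.66 68 162
0.026 43.73 64 155
```

Pointer line at x≈45.9 mm against the mark at 45.2 mm, so it is within 1 mm and step 1 is met. Now for the leaf.

```bash
python3 -m crank '{"linear":[[0,-0.2,0],[0,-0.4,0],[0,-0.44,0],[0,-0.44,0],[0,-0.44,0]],"delta_rot":[[0,0,0.25],[0,0,0.5],[0,0,0.75],[0,0,0.88],[0,0,0.88]],"fingers":[0.2,0.2,0.2,0.2,0.2]}'
python3 -m crank '{"linear":[[0,0,0],[0,0,0],[0,0,-0.15],[0,0,-0.2],[0,0,-0.2]],"delta_rot":[[0,0,0.25],[0,0,0.5],[0,0,0.75],[0,0,0.88],[0,0,0.88]],"fingers":[0.2,0.2,0.2,0.2,0.2]}'
python3 - <<'E'
from h import *
s=cam("side",2);t=cam("top",1)
p=observe()["position"]; print(p,"tip px",proj(s,p-[0,0,.017]))
z=lambda i:cv2.resize(i,(400,300),interpolation=cv2.INTER_CUBIC)
cv2.imwrite("pics/g1.png",np.hstack([z(s["image"][95:185,290:410]),z(t["image"][180:270,350:470])]))
E
```

```text
clock: 7.0
position: [0.441, -0.2535, 0.2465]
tool_rot: [-3.141, -0.0, 0.858]
force: [0.3, 0.4, -0.1]
grip_width: 0.051
finger_force: 0.0
clock: 7.5
position: [0.4403, -0.2523, 0.1953]
tool_rot: [-3.139, -0.001, 1.318]
force: [0.1, -0.5, 0.3]
grip_width: 0.0515
finger_force: 0.0
[ 0.44126296 -0.25346264  0.19764629] tip px [[342.34181342 115.7194465 ]]
```

View pics/g1.png

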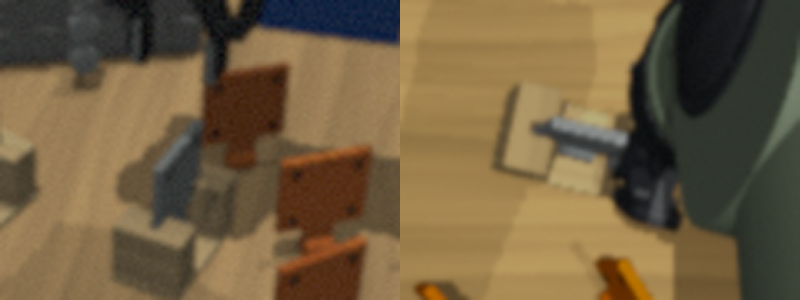

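Side view: finger tips at crop (140,60) and (215,85) straddle the grey leaf, whose top edge is at (178,150); one knuckle shows in the top crop at (575,155). The orange leaves are clear. I'm going down to grasp.

```bash
python3 -m crank '{"linear":[[-0.01,-0.004,-0.16],[-0.01,-0.004,-0.3],[-0.01,-0.004,-0.41],[-0.01,-0.004,-0.41],[-0.01,-0.004,-0.41]],"delta_rot":[[0,0,0],[0,0,0],[0,0,0],[0,0,0],[0,0,0]],"fingers":[0.2,0.2,0.2,0.2,0.2]}'
python3 -m crank '{"linear":[[0,0,0],[0,0,0],[0,0,0],[0,0,0],[0,0,0]],"delta_rot":[[0,0,0],[0,0,0],[0,0,0],[0,0,0],[0,0,0]],"fingers":[-1,-1,-1,-1,-1]}' 50
```

```text
clock: 8.15
position: [0.4387, -0.2549, 0.0954]
tool_rot: [3.141, 0.0, 1.317]
force: [1.0, 0.2, -0.5]
grip_width: 0.051
finger_force: 0.0
clock: 8.65
position: [0.4384, -0.2551, 0.0954]
tool_rot: [3.14, 0.001, 1.318]
force: [-3.2, 2.4, 14.1]
grip_width: 0.0074
finger_force: 48.8
```

```bash
python3 -m crank '{"linear":[[0,0,0],[0,0,0.06],[0,0,0.14],[0,0,0.24],[0,0,0.36]],"delta_rot":[[0,0,0],[0,0,0],[0,0,0],[0,0,0],[0,0,0]],"fingers":[-1,-1,-1,-1,-1]}' 80
python3 -m crank '{"linear":[[0,0,0.1],[0,0,0.16],[0,0,0.16],[0,0,0.16]],"delta_rot":[[0,0,0],[0,0,0],[0,0,0],[0,0,0]],"fingers":[-1,-1,-1,-1]}'
python3 - <<'E'
from h import *
s=cam("side",2);t=cam("top",2);p=observe()["position"];print(p,proj(s,p+[0,0,.015]),proj(s,p+[0,0,-.075]))
for n,f in(("s",s),("t",t)): cv2.imwrite(f"pics/lift_{n}.png",f["image"])
E
```

```text
clock: 9.15
position: [0.4376, -0.2546, 0.1852]
tool_rot: [-3.141, -0.0, 1.317]
force: [0.2, -0.6, -1.4]
grip_width: 0.0068
finger_force: 78.3
clock: 9.55
position: [0.4379, -0.2548, 0.2241]
tool_rot: [3.141, 0.0, 1.317]
force: [0.2, -0.0, -2.6]
grip_width: 0.0069
finger_force: 78.4
[ 0.43774208 -0.25466799  0.22346408] [[344.7176103   95.37522801]] [[343.34047211 126.34921151]]
```

Run:
```python
from h import *
import json
j=json.load(open("jig.json")); t=cam("top"); s=cam("side"); t["image"]=cv2.imread("pics/top1.png"); s["image"]=cv2.imread("pics/side0.png")
for n,f in(("top",t),("side",s)):
    im=rect(f,j,-.1,.1,-.19,.13,.012,4); h=cv2.cvtColor(im,cv2.COLOR_BGR2HSV)[...,1].astype(float)
    def edge(p): # first crossing of mid saturation from outside, subpixel
        m=(np.median(p[:15])+np.median(p[-60:]))/2; k=np.argmax(p<m); return k-1+(p[k-1]-m)/(p[k-1]-p[k])
    C=lambda y:int((.13-y)*4000); Rw=lambda x:int((.1-x)*4000)
    out={"x+":[(y,round(1e3*(.1-edge(h[:Rw(0.02),C(y)-4:C(y)+4].mean(1))/4000),1)) for y in(-.14,-.11,-.07,-.05,-.02,.03,.05)],
     "x-":[(y,round(1e3*(-.1+edge(h[Rw(-.02):,C(y)-4:C(y)+4].mean(1)[::-1])/4000),1)) for y in(-.14,-.11,-.07,-.05,-.02,.03,.05)],
     "y-":[(x,round(1e3*(-.19+edge(h[Rw(x)-4:Rw(x)+4,C(-.13):].mean(0)[::-1])/4000),1)) for x in(-.06,-.04,.04,.06)],
     "y+":[(x,round(1e3*(.13-edge(h[Rw(x)-4:Rw(x)+4,:C(.08)].mean(0))/4000),1)) for x in(-.06,-.04,.04,.06)]}
    print(n); [print(k,v) for k,v in out.items()]
im=rect(t,j,-.02,.05,-.06,.06,.085,4).mean(2)
X=lambda x:int((.05-x)*4000); C=lambda y:int((.06-y)*4000)
for x in(.013,.016,.019,.022): print("ridge",x,[int(v) for v in im[X(x)-3:X(x)+3,C(.045):C(-.045):8].mean(0)])
im=rect(t,j,-.03,.06,-.06,.06,.075,4).mean(2); X=lambda x:int((.06-x)*4000)
for y in(.028,.024,-.022,-.026): print("xprof",y,[int(v) for v in im[X(.04):X(-.01):8,C(y)-6:C(y)+6].mean(1)])
```

```text
top
x+ [(-0.14, np.float64(77.6)), (-0.11, np.float64(77.9)), (-0.07, np.float64(77.9)), (-0.05, np.float64(78.0)), (-0.02, np.float64(78.3)), (0.03, np.float64(79.5)), (0.05, np.float64(78.2))]
x- [(-0.14, np.float64(-73.6)), (-0.11, np.float64(-73.6)), (-0.07, np.float64(-73.4)), (-0.05, np.float64(-73.2)), (-0.02, np.float64(-73.2)), (0.03, np.float64(-73.2)), (0.05, np.float64(-73.0))]
y- [(-0.06, np.float64(-160.9)), (-0.04, np.float64(-161.3)), (0.04, np.float64(-161.4)), (0.06, np.float64(-161.6))]
y+ [(-0.06, np.float64(100.5)), (-0.04, np.float64(105.9)), (0.04, np.float64(126.1)), (0.06, np.float64(105.1))]
side
x+ [(-0.14, np.float64(75.1)), (-0.11, np.float64(75.1)), (-0.07, np.float64(74.1)), (-0.05, np.float64(74.9)), (-0.02, np.float64(75.1)), (0.03, np.float64(100.5)), (0.05, np.float64(78.5))]
x- [(-0.14, np.float64(-78.3)), (-0.11, np.float64(-78.5)), (-0.07, np.float64(-78.2)), (-0.05, np.float64(-78.5)), (-0.02, np.float64(-78.1)), (0.03, np.float64(-78.4)), (0.05, np.float64(-78.0))]
y- [(-0.06, np.float64(-157.6)), (-0.04, np.float64(-159.1)), (0.04, np.float64(
[... 831 characters left out ...]
 50, 77, 106, 120, 126, 134, 135, 129, 119, 112, 109, 103, 89, 77, 78, 83, 83, 86, 88, 86, 86, 88, 89, 89, 90, 91, 93, 102, 111, 114, 113, 115, 117, 115, 112, 112, 110, 95, 82, 80, 83, 86]
xprof 0.028 [86, 82, 92, 114, 134, 146, 148, 139, 128, 128, 136, 144, 147, 144, 135, 122, 106, 97, 101, 106, 107, 106, 118, 139, 146]
xprof 0.024 [78, 75, 72, 74, 84, 90, 93, 99, 110, 124, 134, 142, 145, 143, 135, 124, 109, 97, 93, 96, 98, 98, 99, 101, 98]
xprof -0.022 [175, 165, 138, 109, 94, 90, 93, 101, 114, 125, 137, 147, 150, 145, 135, 122, 107, 95, 93, 95, 95, 96, 97, 97, 95]
xprof -0.026 [175, 169, 146, 115, 94, 90, 92, 98, 110, 124, 135, 143, 146, 144, 137, 125, 110, 98, 95, 95, 95, 95, 97, 97, 95]
```

Base edges and knuckle ridges place the bore at about (0.595, 0.195) world, yaw -0.294. The two cameras' biases were cross-checked against the grasp pose. I'm carrying the leaf above the gap.

```bash
python3 -m crank '{"linear":[[0.06,0.15,0.08],[0.12,0.34,0.08],[0.19,0.54,0.08],[0.25,0.72,0.08],[0.314,0.9,0.08]],"delta_rot":[[0,0,0],[0,0,0],[0,0,-0.04],[0,0,-0.076],[0,0,-0.076]],"fingers":[-1,-1,-1,-1,-1]}'
python3 -m crank '{"linear":[[0.06,0.18,0],[0.12,0.36,0],[0.19,0.54,0],[0.25,0.72,0],[0.28,0.82,0]],"delta_rot":[[0,0,0],[0,0,0],[0,0,0],[0,0,0],[0,0,0]],"fingers":[-1,-1,-1,-1,-1]}'
python3 -m crank '{"linear":[[0.02,0.05,0],[0.034,0.08,0],[0.034,0.08,0],[0.034,0.08,0],[0.034,0.08,0]],"delta_rot":[[0,0,0],[0,0,0],[0,0,0],[0,0,0],[0,0,0]],"fingers":[-1,-1,-1,-1,-1]}'
```

```text
clock: 10.35
position: [0.5168, -0.0277, 0.2442]
tool_rot: [-3.141, 0.0, 1.277]
force: [0.8, -0.8, -2.5]
grip_width: 0.0071
finger_force: 78.5
clock: 10.85
position: [0.5867, 0.1794, 0.2437]
tool_rot: [-3.141, -0.001, 1.281]
force: [-0.5, 0.6, -1.8]
grip_width: 0.0073
finger_force: 78.4
clock: 11.35
position: [0.5952, 0.1937, 0.2444]
tool_rot: [3.141, 0.0, 1.276]
force: [0.1, 0.0, -0.3]
grip_width: 0.0065
finger_force: 78.4
```

```bash
python3 -m crank '{"linear":[[0,0.004,-0.1],[0,0.005,-0.18],[0,0.005,-0.21],[0,0.005,-0.21],[0,0.005,-0.21]],"delta_rot":[[0,0,0],[0,0,0],[0,0,0],[0,0,0],[0,0,0]],"fingers":[-1,-1,-1,-1,-1]}'
cat > ov.py <<'E'
from h import *
import json,sys
j=json.load(open("jig.json")); s=cam("side",6); st=observe(); p=st["position"]; yaw=st["tool_rot"][2]-np.pi/2; print(p,yaw)
k=6; x0,y0,w,h=190,215,100,100
cv2.imwrite(sys.argv[1]+"_raw.png",s["image"])
im=cv2.resize(s["image"][y0:y0+h,x0:x0+w],None,fx=4,fy=6,interpolation=cv2.INTER_CUBIC); o=im.copy()
px=lambda P:((proj(s,P)-[x0,y0]+.5)*[4,6]).astype(np.int32)
a=np.linspace(0,2*np.pi,40)
def circ(F,y,z,x=0,r=.01,col=(0,255,0)): cv2.polylines(o,[px(jig2w(F,np.c_[x+r*np.cos(a),0*a+y,z+r*np.sin(a)]))],True,col,1)
J=[j[0],j[1],-.294]
for y in(.035,.015,-.015,-.035): circ(J,y,.075,.015)
L=[p[0],p[1],yaw]; zb=p[2]-.0754
for y in(.0125,-.0125): circ(L,y,zb,col=(0,0,255))
cv2.polylines(o,[px(jig2w(L,[[-.004,-.038,zb+.022],[-.004,.038,zb+.022],[-.004,.038,zb+.092],[-.004,-.038,zb+.092]]))],True,(0,0,255),1)
cv2.imwrite(sys.argv[1]+".png",np.hstack([im,o]))
E
python3 ov.py pics/v1
```

```text
clock: 11.85
position: [0.5955, 0.1962, 0.1927]
tool_rot: [3.141, -0.001, 1.277]
force: [0.0, 0.7, -1.5]
grip_width: 0.0069
finger_force: 78.4
[0.5952658  0.19644623 0.19230213] -0.2931635357128357
```

View pics/v1.png

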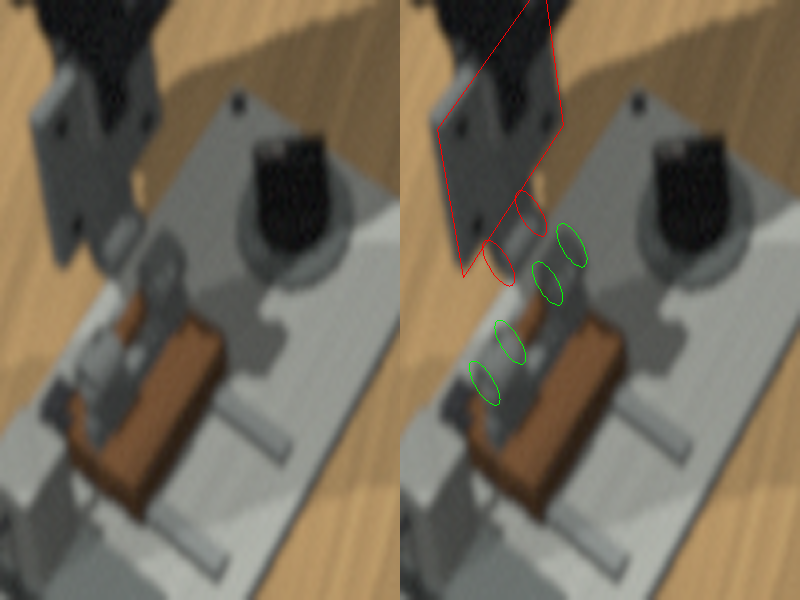

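Run:
```python
from h import *
import json
j=json.load(open("jig.json")); s=cam("side"); s["image"]=cv2.imread("pics/v1_raw.png"); p=observe()["position"]
J=[j[0],j[1],-.294]; L=[p[0],p[1],-.293]; zb=p[2]-.0754
im=s["image"].astype(np.float32)
def samp(P): u=proj(s,P).astype(np.float32); return cv2.remap(im,u[None,:,0],u[None,:,1],cv2.INTER_CUBIC)[0]
g=np.arange(-.022,.0221,.002)
def xp(F,ys,x,z): return np.mean([samp(jig2w(F,np.c_[x+g,0*g+y,0*g+z])) for y in ys],0)
f=lambda a:[int(v) for v in a.mean(1)]; sat=lambda a:[int(v.max()-v.min()) for v in a]
print("g mm",[int(1e3*v) for v in g])
for n,F,ys,x,z in(("near",J,(.021,.025,.029),.015,.075),("far",J,(-.021,-.025,-.029),.015,.075),("leaf",L,(-.005,0,.005),0,zb)):
    a=xp(F,ys,x,z);print(n,f(a),"\n sat",sat(a))
y=np.arange(-.05,.0501,.002)
for dx in(0,.005): 
    print("hinge y",dx,f(samp(jig2w(J,np.c_[0*y+.015+dx,y,0*y+.0837]))));print(" leaf y",dx,f(samp(jig2w(L,np.c_[0*y+dx,y,0*y+zb+.0087]))))
```

```text
g mm [-22, -19, -17, -15, -13, -11, -9, -7, -5, -3, -1, 0, 2, 4, 6, 8, 10, 12, 14, 16, 18, 20, 22]
near [56, 58, 60, 61, 61, 65, 74, 87, 96, 104, 111, 115, 117, 116, 112, 115, 126, 141, 151, 152, 148, 142, 140] 
 sat [1, 3, 3, 2, 1, 1, 2, 2, 3, 3, 3, 4, 4, 4, 5, 3, 4, 4, 6, 11, 34, 61, 77]
far [95, 90, 86, 78, 69, 64, 68, 75, 78, 76, 71, 67, 66, 66, 67, 73, 85, 94, 91, 79, 71, 76, 86] 
 sat [3, 3, 2, 2, 1, 1, 2, 2, 3, 2, 3, 3, 3, 2, 3, 2, 3, 3, 3, 2, 2, 2, 3]
leaf [64, 69, 79, 91, 94, 86, 73, 72, 82, 92, 99, 99, 87, 71, 61, 58, 58, 59, 59, 56, 52, 48, 51] 
 sat [2, 1, 1, 3, 3, 3, 2, 3, 3, 4, 3, 3, 2, 2, 1, 2, 2, 2, 1, 1, 2, 1, 1]
hinge y 0 [103, 103, 102, 104, 104, 104, 104, 98, 85, 76, 69, 69, 67, 68, 67, 68, 68, 64, 60, 64, 72, 85, 93, 97, 99, 103, 117, 127, 128, 127, 119, 115, 113, 110, 106, 100, 98, 105, 111, 117, 117, 116, 107, 91, 88, 98, 99, 83, 58, 51, 53]
 leaf y 0 [86, 87, 87, 87, 87, 86, 86, 85, 85, 86, 83, 83, 86, 98, 115, 119, 112, 88, 71, 57, 56, 55, 57, 60, 60, 61, 61, 61, 62, 63, 60, 56, 62, 82, 116, 135, 143, 141, 141, 139, 140, 140, 140, 141, 141, 141, 142, 143, 142, 142, 141]
hinge y 0.005 [102, 105, 103, 104, 104, 104, 103, 101, 95, 94, 91, 91, 88, 88, 89, 88, 87, 89, 90, 94, 100, 103, 103, 102, 111, 130, 153, 162, 164, 164, 163, 165, 165, 152, 144, 139, 134, 136, 133, 129, 131, 130, 129, 133, 138, 138, 120, 93, 67, 61, 64]
 leaf y 0.005 [84, 80, 78, 77, 77, 78, 79, 77, 76, 73, 76, 74, 74, 80, 84, 78, 63, 55, 54, 55, 55, 55, 56, 57, 57, 56, 57, 60, 61, 57, 59, 65, 80, 101, 113, 118, 116, 114, 116, 122, 133, 139, 140, 141, 139, 139, 140, 140, 140, 141, 140]
```

Run:
```python
from h import *
import json
j=json.load(open("jig.json")); s=cam("side"); p=observe()["position"]
J=[j[0],j[1],-.294]; L=[p[0],p[1],-.293]; zb=p[2]-.0754
v1=cv2.imread("pics/v1_raw.png").astype(np.float32); s0=cv2.imread("pics/side0.png").astype(np.float32)
def samp(im,P): u=proj(s,P).astype(np.float32); return cv2.remap(im,u[None,:,0],u[None,:,1],cv2.INTER_CUBIC)[0]
f=lambda a:[int(v) for v in np.mean(a,0).mean(1)]
g=np.arange(-.012,.0121,.0015)
print("offsets mm",[round(1e3*v,1) for v in g])
print("plate +y edge, along y",f([samp(v1,jig2w(L,np.c_[0*g-.004,.038+g,0*g+zb+h])) for h in(.035,.045,.055,.065)]))
print("plate -y edge, along y",f([samp(v1,jig2w(L,np.c_[0*g+.004,-.038+g,0*g+zb+h])) for h in(.03,.035,.04)]))
print("plate bottom, along z",f([samp(v1,jig2w(L,np.c_[0*g-.004,0*g+y,zb+.022+g])) for y in(.022,.027,.031)]))
g=np.arange(-.020,.0201,.002)
print("knuckles side0, along x about .0052; g",[int(round(1e3*v)) for v in g])
for n,ys in(("near",(.022,.026,.03)),("far",(-.021,-.025,-.029))): print(n,f([samp(s0,jig2w(J,np.c_[.0052+g,0*g+y,0*g+.075])) for y in ys]))
print("leaf v1",f([samp(v1,jig2w(L,np.c_[g,0*g+y,0*g+zb])) for y in(-.005,0,.005)]))
# base corner check in side: predicted base edges offset (x edges) computed earlier
print("per-mm px: x,y,z",[(proj(s,p+d)-proj(s,p)).round(2).tolist() for d in np.eye(3)*.001])
```

```text
offsets mm [np.float64(-12.0), np.float64(-10.5), np.float64(-9.0), np.float64(-7.5), np.float64(-6.0), np.float64(-4.5), np.float64(-3.0), np.float64(-1.5), np.float64(-0.0), np.float64(1.5), np.float64(3.0), np.float64(4.5), np.float64(6.0), np.float64(7.5), np.float64(9.0), np.float64(10.5), np.float64(12.0)]
plate +y edge, along y [53, 55, 57, 59, 60, 60, 62, 65, 69, 77, 90, 108, 123, 133, 135, 136, 135]
plate -y edge, along y [130, 123, 112, 95, 79, 65, 58, 56, 55, 55, 55, 55, 55, 55, 55, 55, 54]
plate bottom, along z [137, 136, 136, 135, 134, 131, 126, 117, 106, 91, 79, 67, 59, 53, 50, 47, 45]
knuckles side0, along x about .0052; g [-20, -18, -16, -14, -12, -10, -8, -6, -4, -2, 0, 2, 4, 6, 8, 10, 12, 14, 16, 18, 20]
near [52, 58, 58, 57, 61, 73, 86, 96, 104, 112, 114, 114, 114, 113, 118, 132, 145, 150, 151, 150, 148]
far [127, 113, 103, 85, 72, 75, 82, 96, 105, 110, 114, 116, 116, 115, 118, 130, 142, 149, 150, 148, 148]
leaf v1 [68, 78, 91, 94, 86, 74, 72, 81, 91, 99, 99, 88, 71, 61, 58, 58, 59, 59, 56, 52, 48]
per-mm px: x,y,z [[[-0.49, -0.1]], [[-0.21, 0.38]], [[-0.08, -0.36]]]
```

```bash
cat > reg.py <<'E'
from h import *
import json
s=cam("side"); j=json.load(open("jig.json"))
def samp(im,u): u=u.astype(np.float32); return cv2.remap(im,u[None,:,0],u[None,:,1],cv2.INTER_CUBIC)[0]
def edge(im,F,A,B,n=9,r=4):  # offset (px) along normal of strongest gradient
    P=jig2w(F,np.linspace(A,B,n)); u=proj(s,P); t=u[-1]-u[0]; t/=np.linalg.norm(t); nn=np.array([-t[1],t[0]]); d=np.arange(-r,r+.01,.25)
    pr=np.mean([samp(im,q+d[:,None]*nn) for q in u],0); g=np.linalg.norm(np.gradient(cv2.GaussianBlur(pr,(1,5),0),axis=0),axis=1); k=g.argmax()
    w=g[max(0,k-4):k+5]; return (d[max(0,k-4):k+5]*w).sum()/w.sum(),nn.round(2),int(g.max()*4)
def plate(im,F,zb):
    for n,A,B in(("+y front",(-.004,.038,.03),(-.004,.038,.06)),("+y back",(.004,.038,.03),(.004,.038,.06)),("-y front",(-.004,-.038,.03),(-.004,-.038,.06)),("bottom+",(-.004,.034,.022),(-.004,.016,.022)),("bottom-",(-.004,-.016,.022),(-.004,-.034,.022)),("top front",(-.004,.034,.092),(-.004,.02,.092)),("top back",(.004,.034,.092),(.004,.02,.092))):
        print(" ",n,edge(im,F,np.add(A,(0,0,zb)),np.add(B,(0,0,zb))))
E
python3 - <<'E'
from reg import *
p=observe()["position"]
ld=lambda n:cv2.imread(f"pics/{n}.png").astype(np.float32)
print("v1");plate(ld("v1_raw"),[p[0],p[1],-.293],p[2]-.0754)
print("lift");plate(ld("lift_s"),[.4377,-.2547,-.254],.2235-.0754)
print("rest");plate(ld("side0"),[.4384,-.2551,-.252],.02)
E
```

```text
v1
  +y front (np.float64(-1.7094261615973185), array([ 0.97, -0.25]), 49)
  +y back (np.float64(1.009050589044433), array([ 0.97, -0.26]), 50)
  -y front (np.float64(-0.23122705438129434), array([ 0.98, -0.19]), 46)
  bottom+ (np.float64(-0.7498618851478992), array([0.71, 0.7 ]), 40)
  bottom- (np.float64(-0.7357667941385139), array([0.71, 0.7 ]), 26)
  top front (np.float64(0.23234267562973768), array([0.69, 0.73]), 45)
  top back (np.float64(3.1175303394946985), array([0.68, 0.73]), 39)
lift
  +y front (np.float64(-2.183042644488777), array([1.  , 0.04]), 46)
  +y back (np.float64(0.7912058455552324), array([1.  , 0.03]), 46)
  -y front (np.float64(-0.30724349979771726), array([1.  , 0.06]), 66)
  bottom+ (np.float64(2.536263354175173), array([0.74, 0.67]), 16)
  bottom- (np.float64(-0.5061999486360332), array([0.74, 0.67]), 61)
  top front (np.float64(-2.766760544949846), array([0.72, 0.69]), 49)
  top back (np.float64(-0.23026498448451296), array([0.72, 0.7 ]), 48)
rest
  +y front (np.float64(-1.9748574754083814), array([1.  , 0.04]), 38)
  +y back (np.float64(0.7757057950859394), array([1.  , 0.03]), 42)
  -y front (np.float64(-0.47491534618878917), array([1.  , 0.06]), 44)
  bottom+ (np.float64(-2.643678147113875), array([0.78, 0.63]), 41)
  bottom- (np.float64(-0.938660865918052), array([0.78, 0.63]), 15)
  top front (np.float64(0.7767669203035822), array([0.76, 0.65]), 52)
  top back (np.float64(3.0879934606122905), array([0.76, 0.65]), 50)
```

Run:
```python
import reg
from reg import *
ld=lambda n:cv2.imread(f"pics/{n}.png").astype(np.float32)
J=[j[0],j[1],-.294]
S=s; T=cam("top")
def mm(c,F,P,d): return ((proj(c,jig2w(F,np.add(P,d)))-proj(c,jig2w(F,P)))[0])
def run(c,im,F,lab,A,B):
    reg.s=c; o,n,g=edge(im,F,A,B); M=np.mean([A,B],0)
    print(lab,"px",round(o,2),"g",g,"-> x mm",round(o/(n@mm(c,F,M,(.001,0,0))),1),"y mm",round(o/(n@mm(c,F,M,(0,.001,0))),1))
L=[.4384,-.2551,-.252]
for nm,c,imL,sets in(("TOP",T,ld("top0"),[(ld("top0"),.0052),(ld("top1"),.015)]),("SIDE",S,ld("side0"),[(ld("side0"),.0052)])):
    print(nm)
    run(c,imL,L,"leaf top back",(.004,.034,.112),(.004,-.03,.112)); run(c,imL,L,"leaf top front",(-.004,.034,.112),(-.004,-.03,.112))
    run(c,imL,L,"leaf top +y end",(-.004,.038,.112),(.004,.038,.112)); run(c,imL,L,"leaf top -y end",(-.004,-.038,.112),(.004,-.038,.112))
    for im,x in sets:
        cx=jig2w(J,[x,0,.075])[0]-c["xyz"]; ct,st_=np.cos(-J[2]),np.sin(-J[2]); dx=ct*cx[0]-st_*cx[1]; al=np.arctan2(-dx,-cx[2])*-1  # tilt
        for n,y0,y1 in(("near",.032,.018),("far",-.018,-.032)):
            for sg in(1,-1):
                ex,ez=sg*.01*np.cos(al),-sg*.01*np.sin(al)*-1
                run(c,im,J,f"knuckle {n} {'+x' if sg>0 else '-x'} sil {ex*1e3:.1f},{ez*1e3:.1f}",(x+ex,y0,.075+ez),(x+ex,y1,.075+ez))
        for y in(.035,.015,-.015,-.035): run(c,im,J,f"ridge end {y}",(x-.004,y,.0842),(x+.004,y,.0842))
    im=sets[-1][0]
    run(c,im,J,"base +x",(.075,-.14,.012),(.075,-.02,.012)); run(c,im,J,"base -x",(-.075,-.14,.012),(-.075,.05,.012)); run(c,im,J,"base -y",(-.065,-.16,.012),(.065,-.16,.012))
    run(c,im,J,"base -x bottom",(-.075,-.14,0),(-.075,.05,0))
```

```text
TOP
leaf top back px 3.05 g 68 -> x mm -6.7 y mm -1191.7
leaf top front px -0.52 g 68 -> x mm 1.1 y mm 202.5
leaf top +y end px 0.68 g 45 -> x mm -371.4 y mm -1.5
leaf top -y end px 1.92 g 22 -> x mm -1151.5 y mm -4.2
knuckle near +x sil 9.9,1.5 px 0.52 g 23 -> x mm -1.2 y mm -200.4
knuckle near -x sil -9.9,-1.5 px -0.0 g 27 -> x mm 0.0 y mm 0.5
knuckle far +x sil 9.9,1.5 px -0.19 g 34 -> x mm 0.4 y mm 72.1
knuckle far -x sil -9.9,-1.5 px -0.33 g 31 -> x mm 0.7 y mm 123.0
ridge end 0.035 px -0.72 g 66 -> x mm -8382.9 y mm 1.6
ridge end 0.015 px -0.05 g 55 -> x mm 47.5 y mm 0.1
ridge end -0.015 px -0.04 g 21 -> x mm 38.5 y mm 0.1
ridge end -0.035 px -0.21 g 51 -> x mm -104.1 y mm 0.5
knuckle near +x sil 9.9,1.6 px -3.26 g 29 -> x mm 7.5 y mm 1284.0
knuckle near -x sil -9.9,-1.6 px -1.73 g 26 -> x mm 4.0 y mm 664.5
knuckle far +x sil 9.9,1.6 px -0.22 g 37 -> x mm 0.5 y mm 87.7
knuckle far -x sil -9.9,-1.6 px -0.53 g 33 -> x mm 1.2 y mm 203.5
ridge end 0.035 px -0.74 g 73 -> x mm -8687.9 y mm 1.7
ridge end 0.015 px -0.19 g 60 -> x mm 203.9 y mm 0.4
ridge end -0.015 px -0.28 g 21 -> x mm
[... 442 characters left out ...]
0.48 g 26 -> x mm 428.7 y mm -2.1
knuckle near +x sil 8.5,5.3 px 0.75 g 27 -> x mm -1.8 y mm 717.3
knuckle near -x sil -8.5,-5.3 px -0.79 g 25 -> x mm 1.9 y mm -946.3
knuckle far +x sil 8.5,5.3 px 0.7 g 26 -> x mm -1.7 y mm 718.7
knuckle far -x sil -8.5,-5.3 px -2.0 g 24 -> x mm 4.9 y mm -2557.4
ridge end 0.035 px 0.05 g 31 -> x mm 261.8 y mm -0.1
ridge end 0.015 px -0.8 g 36 -> x mm -3445.8 y mm 1.8
ridge end -0.015 px -0.32 g 34 -> x mm -500.8 y mm 0.8
ridge end -0.035 px -0.68 g 21 -> x mm -683.0 y mm 1.6
base +x px -0.02 g 30 -> x mm -0.1 y mm 1323.6
base -x px 0.09 g 59 -> x mm 0.2 y mm 236.1
base -y px -0.3 g 19 -> x mm 243.4 y mm 0.9
base -x bottom px 2.53 g 60 -> x mm 6.0 y mm 1591.4
```

The leaf-to-hinge offset per camera (same-camera differences) puts the TCP target at (0.595, 0.1964), and the arm is there within 0.4 mm. I'm lowering it gently into the gap.

```bash
python3 -m crank '{"linear":[[-0.001,0,-0.03],[-0.001,0,-0.07],[-0.001,0,-0.1],[-0.001,0,-0.1],[-0.001,0,-0.1]],"delta_rot":[[0,0,0],[0,0,0],[0,0,0],[0,0,0],[0,0,0]],"fingers":[-1,-1,-1,-1,-1]}'
python3 -m crank '{"linear":[[0,0,-0.03],[0,0,-0.055],[0,0,-0.067],[0,0,-0.067],[0,0,-0.067]],"delta_rot":[[0,0,0],[0,0,0],[0,0,0],[0,0,0],[0,0,0]],"fingers":[-1,-1,-1,-1,-1]}'
```

```text
clock: 12.9
position: [0.5947, 0.1964, 0.1665]
tool_rot: [-3.141, 0.0, 1.278]
force: [-0.0, 0.4, -0.1]
grip_width: 0.0072
finger_force: 78.4
clock: 13.4
position: [0.5949, 0.1965, 0.15]
tool_rot: [-3.142, -0.0, 1.278]
force: [0.4, -0.7, -1.3]
grip_width: 0.0069
finger_force: 78.4
```

Run:
```python
import reg
from reg import *
im=cam("side",4)["image"].astype(np.float32); p=observe()["position"]; print(p,observe()["force"])
plate(im,[p[0],p[1],-.293],p[2]-.0754)
J=[j[0],j[1],-.294]
for n,y0,y1 in(("near",.032,.018),("far",-.018,-.032)): print(n,edge(im,J,(.0235,y0,.0803),(.0235,y1,.0803)))
```

```text
[0.59493965 0.19644918 0.15025287] [-0.23953003  0.06650405 -1.01948312]
  +y front (np.float64(-1.4726972537070608), array([ 0.97, -0.25]), 54)
  +y back (np.float64(1.2341382709310507), array([ 0.97, -0.26]), 55)
  -y front (np.float64(-0.001994243614517987), array([ 0.98, -0.19]), 27)
  bottom+ (np.float64(2.93700143340092), array([0.72, 0.69]), 34)
  bottom- (np.float64(-0.5151184506324247), array([0.72, 0.69]), 17)
  top front (np.float64(0.7143743341192087), array([0.7 , 0.71]), 50)
  top back (np.float64(3.276201173881471), array([0.7 , 0.72]), 36)
near (np.float64(3.308433658265233), array([0.72, 0.69]), 24)
far (np.float64(1.2531427067024017), array([0.72, 0.69]), 8)
```

```bash
python3 -c "
from workcell import bot
print(bot.job_done())"
```

```text
the job is handed in; nothing more can be done
None
```

I handed the job in at about 14 s on the clock: the pointer measures within about 1 mm of the mark, and the gripper is holding the single-knuckle leaf upright between the lower leaf's knuckles, about 1 mm from the bore as measured by camera; no verdict came back.

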